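Vent the valve block over the splash guard with the bent rod

ROBOT

A 6-joint arm with a two-finger parallel gripper is mounted at the origin on a cart in front of the work surface, level with it; the furniture and walls round the work are solid. World frame = base frame: x ahead of the robot, y to its left, z up, the work surface at z = 0. Lengths are in m, angles in rad, forces in N, time in s.
With the tool pointing down it reaches from about 0.25 to 0.775 m from the base axis. Payload 4 kg.
Tool frame: the origin (TCP) lies midway between the tips of the shut fingers; the grasp point (between the pads) lies 19 mm behind it; z points along the fingers, y is the direction in which the jaws open and shut (so a half turn about z gives the same grasp; the last joint's range is limited). The gripper opens to 94 mm and grips with 3 to 60 N. Pads are 16 mm wide; open, the fingers measure 119 mm over their backs; the gripper's body (75 mm by 177 mm) begins 78 mm behind the grasp point.
Start: joints at [-1.294, 0.087, 1.371, -0, 1.684, -0.103], TCP at [0.204, -0.511, 0.206] pointing down, gripper open.
Joint ranges: [-3.1, 3.1], [-0.76, 2.03], [0.27, 2.55], [-1.08, 4.22], [0.17, 2.65], [-2.57, 2.57]. Speed limits (rad/s): [2.79, 2.79, 3.14, 3.14, 3.14, 3.14].

INTERFACE

Orientations are given as [roll, pitch, yaw] about the fixed x, y, z axes, in that order (R = Rz(yaw) Ry(pitch) Rx(roll)).
In Python, from bench import robot, cams gives the robot as it stands.
- The arm moves only by the tool step_arm, never from a script. Its argument "plan" is a list that holds one entry, the list of rows, each a list of 5 numbers: the shift along the world's x, y, z in mm, then the turn about the world's z in rad, then the opening in per cent of the stroke, from 0 (shut) to 100 (fully open). In form: [[[tx, ty, tz, turn, fingers], ...]]. A call has 1 to 8 rows; each row is the pose to reach, as a shift and turn from the pose commanded when the call began; what a row does not reach only later rows make up. A row lasts 1/12 s, in which the tool goes at most 41.7 mm and 7.16 degrees, less where a joint would pass 70% of its speed; a pose out of reach is approached as far as the arm can. A call with a gripper value outside its range is refused whole. The fingers move at their own pace and stop on an object; the grip force is fixed at half the most. Time passes only in rows, so rows that repeat a pose let the fingers close. It gives the time, the measured TCP pose, the force and the opening at its end, in the units of the state.
- robot.get_obs(): the state, without advancing time (a new reading comes with each control period).
- cams.snapshot(name): name is "scene" or "top" or "wrist"; returns a dict with "frame" (480x640x3 uint8, red, green, blue), "camera_matrix" (3x3 intrinsics, pixels), "origin" and "attitude" of the camera in the world; the wrist camera has in their place "T_tool_cam" (4x4, takes a point from camera to tool coordinates, whose origin is the TCP and whose axes are the flange's). Camera axes: x right, y down, z forward; pixel columns grow to the right and rows downward; lengths in m; the calibration is good to about 2 mm. A picture is of the moment at which its call begins: read the wrist's pose just before it. There is no depth.
- robot.close_job(): hands the job in, once; it reports no verdict.
The state is a dict: "time": time; "joint_positions": joint angles; "qvel": joint speeds; "joint_torque": joint torques, N m; "tool_pos": TCP position; "ee_rot": TCP orientation; "wrist_force": force on the tool from outside, world axes, zero at the start; "wrist_torque": the same for the moment, N m; "width": finger opening in m.
Only numpy, scipy, OpenCV 4.12 (cv2) and the standard library are available. Lean on these libraries where they do the work, as an engineer would, in place of code of your own. Each camera call takes 0.05 s, during which the arm holds its last target. There are 200 camera calls.

TASK

Take the bent steel rod from its cradle by its black grip, reach with it over the clear splash guard, hook its leg behind the red vent lever and draw the lever toward you until it is fully against its stop, then keep it pulled against the stop with about 10 N for about a second, never more than 15 N. Only the rod may touch the lever, and neither the rod nor the robot may press hard on the guard. Then hang the rod back in the cradle as it was, lever left drawn, and leave the two bottles and the crucible nearby undisturbed.

Things in the scene. Friction and masses are not known exactly. Their poses are not given: they have to be found in the camera images.
- rod_grip (a point): Centre of the black rubber grip of the bent rod (loose, 150 g). Grip 40 (x) x 22 (y) x 46 mm (z); take it across its 22 mm y width. From the grip a 10 mm square steel bar runs along +x at the height of this point; its bend is at x = 165 mm, where a 10 mm square leg goes straight down (-z). In the cradle z is up.
- rod_tip (a point): Lower round end of the rod's leg: 165 mm along x and 90 mm below rod_grip, on the centre line of the leg (leg faces 5 mm either side).
- bent_rod: The whole bent rod (grip, bar and leg); origin and axes equal those of rod_grip.
- rod_cradle: Grey fixed cradle, origin at the middle of its underside on the worktop, z up, x along the hanging rod. Base 140 x 70 x 10 mm; two uprights 10 mm thick, 50 mm wide, at x = -40 and +40 mm, each with a flat-floored notch, 17 mm wide, floor 115 mm up, flaring from 130 mm up to about 40 mm wide at 146 mm. The rod's bar rests in both notches.
- cradle_notch (a point): Point midway between the two notches, 120 mm above the worktop, where the centre line of the hanging rod's bar passes; axes as the cradle's. rod_grip hangs 85 mm on the -x side of it (x = -85, y = 0, z = 0 mm in these axes), give or take a few mm.
- valve_block: Grey fixed valve block, 100 x 100 mm, top 76 mm above the worktop; origin at the middle of its underside, z up; its -x side (gauge, lamp) faces the robot, roughly. The red vent lever slides along its x in a slot in the top.
- lever_bar (a point): Centre of the red cross bar of the vent lever, 101 mm above the worktop, moves with the lever; axes as the valve block's. Bar 10 (x) x 36 (y) x 24 mm (z), on an 8 mm stem; its underside is 13 mm above the block's top. Behind it (+x) there is nothing above the block's top.
- vent_lever: Red vent lever, origin at its foot, 26 mm below lever_bar. Slides toward -x of the block (to the robot). It starts 14 to 42 mm short of its hard stop, which is hidden in the block, each time elsewhere, so it must be felt (joint vent_lever, value not given, is 0.042 m at the stop). It drags with about 3 N over its travel and stays where it is left.
- splash_guard: Clear fixed upright panel with yellow top edge between robot and valve block, parallel to the block's front; origin at the middle of its underside. Panel 5 mm thick (yellow edge 8 mm), 200 mm wide along y, base bar 36 mm deep.
- guard_top (a point): Middle of the guard's top edge, 145 mm above the worktop.
- bottle_left: Small brown bottle with black cap, 43 x 82 mm, standing at the left of the valve block (bystander); origin under its centre.
- bottle_right: Small white bottle with blue cap, 54 x 98 mm, standing at the right of the valve block (bystander); origin under its centre.
- crucible: White crucible, 50 mm wide, 37 mm high, on the robot's side of the guard at the right (bystander); origin under its centre.
Not all that is in view belongs to the job. Leave any orange look-alike of the rod_cradle alone.

How it is judged:
By the outcome, as a careful person would: the job done as asked, in the order asked, and still so for the second after the job is handed in, with the robot touching nothing.
It also fails if it takes over 72 s, if anything falls off the work surface, if the arm or the gripper's body presses on something with over 40 N, if the wrist force passes 120 N, or if a joint passes its speed limit or range.

## Working session

There is one attempt and no reset: what is moved stays moved. The work goes in short steps, Python scripts to look and compute and a tool call to move; the robot and the scene stay as the last step left them, time stands still between calls to the robot, and variables do not carry over. Pictures are saved under pics/ and viewed, about 8 in all and at most 12, crops included, and the job is handed in when it is done.

Besides the shell and the picture viewer there is one more tool, called as a command line: name --argument value ..., lists and objects as JSON in quotes. step_arm: Moves the arm, as the interface text tells. Its arguments: {"type":"object","properties":{"plan":{"type":"array"}},"required":["plan"]}

```bash
mkdir -p pics; ls
cat > h.py <<'E'
import numpy as np,cv2
from bench import robot,cams
def snap(n,f=None):
    s=cams.snapshot(n)
    if f: cv2.imwrite('pics/'+f,s['frame'][:,:,::-1])
    return s
E
python3 - <<'E'
from h import *
for n in ('scene','top'):
    s=snap(n,n+'1.png'); print(n,s['camera_matrix'],s['origin'],s['attitude'])
print(robot.get_obs())
E
```

```text
pics
scene [[492.81843577   0.         323.17635089]
 [  0.         492.81843577 240.2588425 ]
 [  0.           0.           1.        ]] [-0.12052003  0.5191305   0.67971198] [-2.13208894 -0.0033564  -2.19954786]
top [[576.59514485   0.         314.38310024]
 [  0.         576.59514485 235.64105014]
 [  0.           0.           1.        ]] [ 0.38670743 -0.01027162  1.06921091] [-2.95846983 -0.00765752 -1.56672949]
{'time': 0.1, 'joint_positions': array([-1.29413070e+00,  8.78903801e-02,  1.37211281e+00, -6.85878864e-06,
        1.68359368e+00, -1.03124199e-01]), 'qvel': array([ 9.63461221e-04, -2.55363396e-03, -3.78052594e-03,  3.11537270e-03,
        1.17707814e-03,  9.54614683e-05]), 'joint_torque': array([ 1.35459348e-03, -3.41250658e+01, -3.03302336e+01,  7.20084272e-02,
        3.03832570e-02, -1.02993140e-04]), 'tool_pos': array([ 0.2037431 , -0.51033373,  0.20441123]), 'ee_rot': array([-3.13959838e+00, -1.99537245e-04,  3.79788862e-01]), 'wrist_force': array([0.8587122 , 0.4827851 , 0.56046984]), 'wrist_torque': array([-0.01450325,  0.03375233,  0.00274353]), 'width': 0.09408606450603783}
```

View pics/scene1.png

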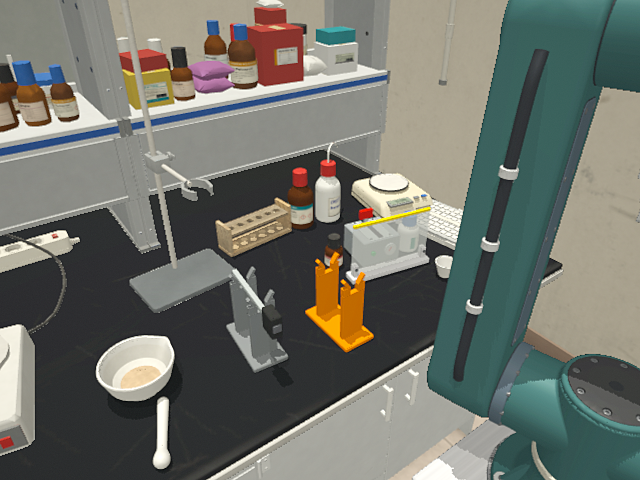

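View pics/top1.png

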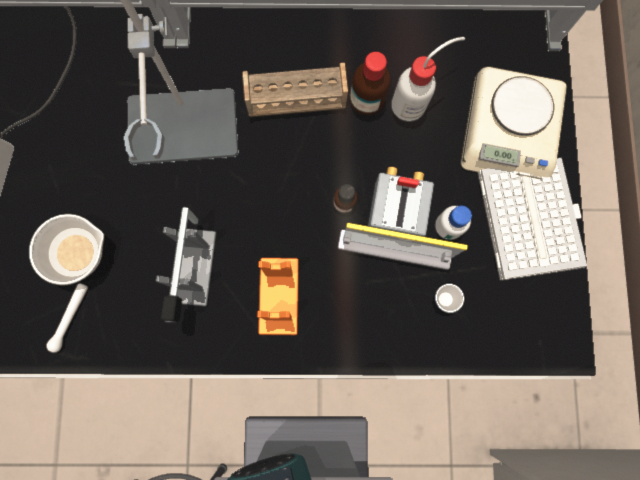

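The top view (x is up, y is left) shows these candidates:
- **Rod and cradle:** the grey cradle with the black grip is at (170,308) and the bend at (184,212). The orange look-alike at (278,297) is empty and not the one.
- **Lever:** the red bar is at (408,181). The red caps at (375,66) and (423,70) are not it.
- **Guard:** the yellow edge runs from (348,229) to (465,247).

I choose the grey cradle's rod and the red bar at (408,181).

```bash
cat >> h.py <<'E'
from scipy.spatial.transform import Rotation as Ro
def ray(s,px):
    px=np.atleast_2d(px).astype(float); K=s['camera_matrix']
    d=np.c_[(px[:,0]-K[0,2])/K[0,0],(px[:,1]-K[1,2])/K[1,1],np.ones(len(px))]
    if 'T_tool_cam' in s:
        R0=Ro.from_euler('xyz',s['rpy']).as_matrix(); T=s['T_tool_cam']
        return s['tcp']+R0@T[:3,3], d@(R0@T[:3,:3]).T
    return np.array(s['origin']), d@Ro.from_euler('xyz',s['attitude']).as_matrix().T
def plane(s,px,z):
    o,d=ray(s,px); return o+d*((z-o[2])/d[:,2])[:,None]
def wsnap(f):
    ob=robot.get_obs(); s=snap('wrist',f); s['tcp']=ob['tool_pos']; s['rpy']=ob['ee_rot']; return s
def mask(s,lo,hi,box):
    h=cv2.cvtColor(s['frame'],cv2.COLOR_RGB2HSV); m=cv2.inRange(h,lo,hi); k=np.zeros_like(m); x0,y0,x1,y1=box; k[y0:y1,x0:x1]=m[y0:y1,x0:x1]; return k
def rect(m):
    c=max(cv2.findContours(m,0,2)[0],key=cv2.contourArea); return cv2.minAreaRect(c),cv2.boxPoints(cv2.minAreaRect(c)),cv2.contourArea(c)
E
python3 - <<'E'
from h import *
np.set_printoptions(precision=4,suppress=True)
s=snap('top')
r,b,a=rect(mask(s,(22,120,120),(35,255,255),(330,210,480,270)));print('guard',r,a); print(plane(s,b,.145))
r,b,a=rect(mask(s,(0,150,80),(8,255,255),(385,165,430,200)));print('lever',r,a); print(plane(s,b,.113),plane(s,[r[0]],.113))
r,b,a=rect(mask(s,(0,0,190),(180,40,255),(165,195,200,300)));print('bar',r,a); print(plane(s,b,.125))
print('grip guess',plane(s,[(170,308)],.143),'bend',plane(s,[(184.5,212)],.125))
for n,p,z in [('brown',(346,192),.082),('white',(460,217),.098),('cruc',(450,298),.037),('blk',(380,175),.076),('blk2',(432,183),.076)]: print(n,plane(s,[p],z))
f=s['frame'][:,:,::-1]
A=cv2.resize(f[195:335,140:230],None,fx=4,fy=4,interpolation=2);B=cv2.resize(f[155:275,330:480],None,fx=2.9,fy=4,interpolation=2)
B=cv2.resize(f[155:295,330:440+40],(430,560-160+0))
B=cv2.copyMakeBorder(B,0,160,0,0,0)
cv2.imwrite('pics/crop1.png',np.hstack([A,B]))
E
```

```text
guard ((406.516845703125, 235.90972900390625), (123.34957885742188, 5.595505714416504), 10.581635475158691) 552.5
[[ 0.572  -0.0673  0.145 ]
 [ 0.5812 -0.069   0.145 ]
 [ 0.5446 -0.2664  0.145 ]
 [ 0.5355 -0.2643  0.145 ]]
lever ((408.0, 182.0), (20.003849029541016, 8.236878395080566), 11.309932708740234) 132.5
[[ 0.6547 -0.159   0.113 ]
 [ 0.669  -0.1621  0.113 ]
 [ 0.6623 -0.1957  0.113 ]
 [ 0.6479 -0.1926  0.113 ]] [[ 0.6585 -0.1774  0.113 ]]
bar ((178.86000061035156, 250.97998046875), (5.374011516571045, 87.39839935302734), 8.130102157592773) 381.0
[[0.4637 0.2184 0.125 ]
 [0.6087 0.2049 0.125 ]
 [0.6074 0.1959 0.125 ]
 [0.4625 0.2097 0.125 ]]
grip guess [[0.4397 0.2129 0.143 ]] bend [[0.6007 0.201  0.125 ]]
brown [[ 0.6483 -0.0726  0.082 ]]
white [[ 0.6007 -0.2683  0.098 ]]
cruc [[ 0.4658 -0.2604  0.037 ]]
blk [[ 0.6816 -0.134   0.076 ]]
blk2 [[ 0.6674 -0.2267  0.076 ]]
```

View pics/crop1.png

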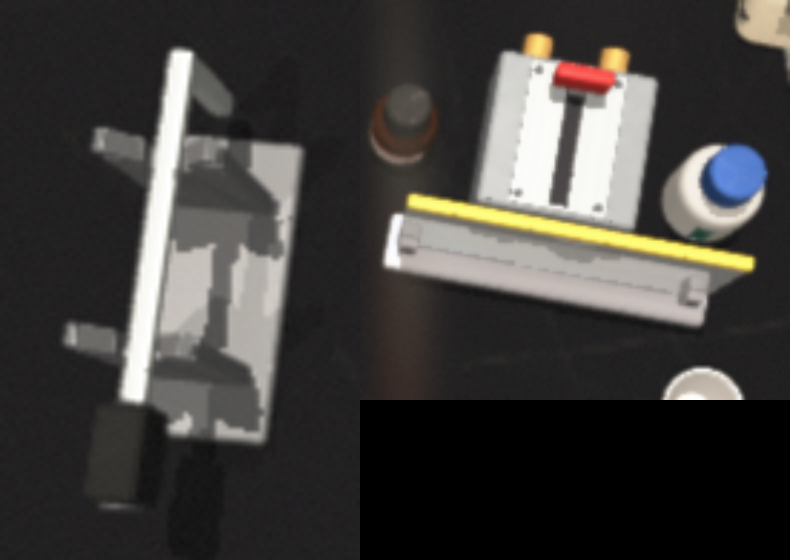

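Both choices hold up in the crop: the black grip is at crop (125,450) with its bar to (180,55), and the red bar sits above the slot. Moving to above the grip.

step_arm --plan '[[[10,32,5,-0.03,100],[21,65,10,-0.06,100],[32,100,16,-0.09,100],[44,135,16,-0.12,100],[56,172,16,-0.15,100],[68,210,16,-0.18,100],[80,247,16,-0.21,100],[92,284,16,-0.24,100]]]'

```text
time: 0.82
tool_pos: [0.2958, -0.2249, 0.2212]
ee_rot: [-3.142, -0.0, 0.137]
wrist_force: [1.5, -0.4, 0.1]
width: 0.0939
```

step_arm --plan '[[[12,37,0,-0.03,100],[24,74,0,-0.06,100],[36,111,0,-0.09,100],[48,148,0,-0.12,100],[60,185,0,-0.15,100],[72,222,0,-0.18,100],[84,259,0,-0.21,100],[96,290,0,-0.234,100]]]'

```text
time: 1.48
tool_pos: [0.3917, 0.0658, 0.2215]
ee_rot: [-3.141, -0.0, -0.094]
wrist_force: [-0.2, -0.4, 0.4]
width: 0.0938
```

step_arm --plan '[[[6,36,0,0,100],[12,72,0,0,100],[18,108,0,0,100],[24,130,0,0,100],[28,148,0,0,100],[28,148,0,0,100]]]'

```text
time: 1.98
tool_pos: [0.4197, 0.214, 0.2205]
ee_rot: [-3.141, 0.002, -0.09]
wrist_force: [0.0, -0.1, 0.6]
width: 0.0942
```

Run:
```python
from h import *
np.set_printoptions(precision=4,suppress=True)
s=wsnap('w1.png'); print(s['tcp'],s['rpy'],s['camera_matrix'],s['T_tool_cam']); print(robot.get_obs()['wrist_force'],robot.get_obs()['time'])
```

```text
[0.4197 0.214  0.2205] [-3.1411  0.0018 -0.0899] [[364.6782   0.     315.8476]
 [  0.     364.6782 233.4217]
 [  0.       0.       1.    ]] [[-0.0002 -0.9696 -0.2447  0.071 ]
 [ 1.     -0.0001 -0.0005  0.0008]
 [ 0.0005 -0.2447  0.9696 -0.1792]
 [ 0.      0.      0.      1.    ]]
[ 0.2719 -0.2294  0.7204] 2.0333
```

View pics/w1.png

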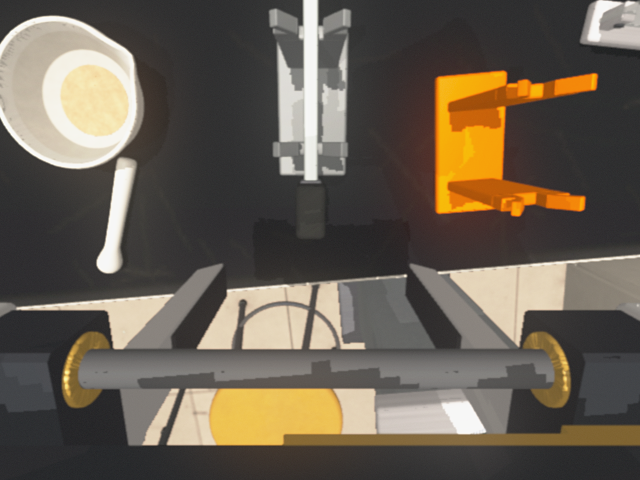

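The wrist view shows the grip's top face, about columns 297–326 and rows 182–238. The bar runs straight up the image at column 311.

Run:
```python
from h import *
np.set_printoptions(precision=4,suppress=True)
s=wsnap(None)
m=mask(s,(0,0,190),(180,40,255),(295,0,330,200)); 
for r in (5,60,120,170):
    c=np.where(m[r])[0]; print(r,c.min(),c.max(),plane(s,[(c.mean(),r)],.125))
g=cv2.cvtColor(s['frame'],cv2.COLOR_RGB2GRAY)
print(g[170:250:2,311]); print(g[205,285:340])
print(plane(s,[(311.5,183),(311.5,238)],.143),plane(s,[(311.5,183)],.125))
```

```text
5 301 313 [[0.5788 0.2028 0.125 ]]
60 301 313 [[0.545  0.2061 0.125 ]]
120 295 329 [[0.5051 0.2069 0.125 ]]
170 302 313 [[0.47  0.213 0.125]]
[237 237 237 237 237 160 115  54  56  65  67  67  68  67  64  65  64  65
  66  65  69  69  64  64  62  63  63  67  67  69  67  68  64  63  54  41
  42  40  42  42]
[52 52 54 53 51 54 51 52 53 57 60 62 64 66 65 64 65 66 65 64 64 64 64 66
 65 65 66 64 65 64 66 66 66 63 61 59 57 50 46 44 43 47 51 51 51 50 54 50
 50 52 52 50 53 49 51]
[[0.4621 0.2106 0.143 ]
 [0.4223 0.2144 0.143 ]] [[0.4601 0.211  0.125 ]]
```

step_arm --plan '[[[12,0,-20,0,100],[22,0,-50,0,100],[22,0,-80,0,100],[22,0,-105,0,100],[22,0,-119,0,100],[22,0,-119,0,60],[22,0,-119,0,25],[22,0,-119,0,0]]]'

```text
time: 2.75
tool_pos: [0.4428, 0.2107, 0.1041]
ee_rot: [-3.141, -0.002, -0.095]
wrist_force: [0.1, 0.8, 0.1]
width: 0.0772
```

step_arm --plan '[[[0,0,0,0,0],[0,0,0,0,0],[0,0,0,0,0],[0,0,0,0,0]]]'

```text
time: 3.08
tool_pos: [0.4423, 0.2113, 0.1033]
ee_rot: [-3.141, -0.001, -0.094]
wrist_force: [0.0, -0.3, -0.0]
width: 0.0506
```

step_arm --plan '[[[0,0,0,0,0],[0,0,0,0,0],[0,0,0,0,0],[0,0,0,0,0],[0,0,0,0,0],[0,0,0,0,0]]]'

```text
time: 3.58
tool_pos: [0.4419, 0.2115, 0.1025]
ee_rot: [-3.141, 0.0, -0.094]
wrist_force: [0.2, 2.0, 1.0]
width: 0.0224
```

step_arm --plan '[[[0,0,4,0,0],[0,0,10,0,0],[0,0,25,0,0],[0,0,45,0,0],[0,0,70,0,0],[0,0,70,0,0]]]'

```text
time: 4.08
tool_pos: [0.4446, 0.2117, 0.1782]
ee_rot: [-3.139, -0.009, -0.095]
wrist_force: [1.0, -0.3, -0.3]
width: 0.022
```

Run:
```python
from h import *
np.set_printoptions(precision=4,suppress=True)
s=wsnap('w2.png');o=robot.get_obs();print(s['tcp'],s['rpy'],o['wrist_force'],o['wrist_torque'],o['width'])
t=snap('scene','s2.png')
a=s['frame'][:,:,::-1];b=t['frame'][:,:,::-1]
cv2.imwrite('pics/c2.png',np.hstack([cv2.resize(a,(400,300)),cv2.resize(b[180:420,160:480],(400,300))]))
```

```text
[0.4446 0.2117 0.1782] [-3.1385 -0.0092 -0.0945] [ 0.7596  0.1091 -1.7414] [0.0335 0.0705 0.0054] 0.022214766775021426
```

View pics/c2.png

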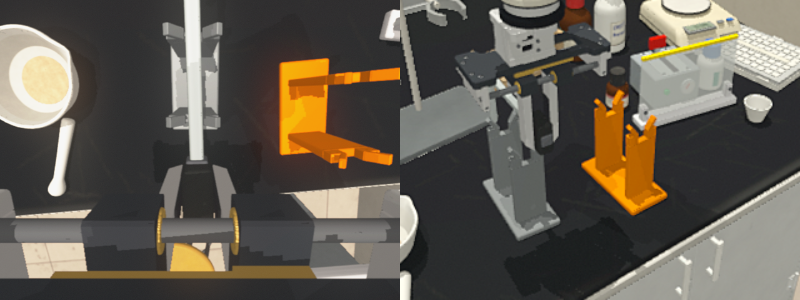

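The rod is held (width 22 mm) and clear of the cradle in both views. Lifting higher and carrying it over the guard.

step_arm --plan '[[[0,0,25,0,0],[0,0,55,0,0],[3,-10,80,0,0],[8,-32,85,-0.01,0],[14,-62,85,-0.015,0],[20,-92,85,-0.025,0],[26,-122,85,-0.03,0],[32,-152,85,-0.038,0]]]'

```text
time: 4.85
tool_pos: [0.4731, 0.0577, 0.2551]
ee_rot: [3.14, 0.004, -0.132]
wrist_force: [0.1, 0.1, -1.6]
width: 0.0217
```

step_arm --plan '[[[7,-32,0,-0.01,0],[14,-64,0,-0.018,0],[21,-96,0,-0.025,0],[28,-128,0,-0.033,0],[35,-160,0,-0.04,0],[41,-190,0,-0.046,0],[46,-207,0,-0.051,0],[46,-212,0,-0.051,0]]]'

```text
time: 5.52
tool_pos: [0.5192, -0.1556, 0.2541]
ee_rot: [3.141, 0.005, -0.187]
wrist_force: [-0.5, 1.2, -0.7]
width: 0.0216
```

Run:
```python
from h import *
np.set_printoptions(precision=4,suppress=True)
o=robot.get_obs();print(o['tool_pos'],o['ee_rot'],o['wrist_force'],o['time'])
s=snap('top','t3.png');w=wsnap('w3.png')
a=s['frame'][:,:,::-1];b=w['frame'][:,:,::-1]
cv2.imwrite('pics/c3.png',np.hstack([cv2.resize(a[140:300,320:480],(400,400),interpolation=2),cv2.resize(b[0:320,160:480],(400,400))]))
r,bb,ar=rect(mask(w,(0,150,60),(8,255,255),(200,0,440,300)));print(r,ar,plane(w,bb,.113))
```

```text
[ 0.5192 -0.1556  0.2541] [ 3.1413  0.0053 -0.1873] [-0.4569  1.1627 -0.6587] 5.5167
((329.5, 47.5), (15.0, 7.0), 90.0) 77.0 [[ 0.6635 -0.191   0.113 ]
 [ 0.6625 -0.1965  0.113 ]
 [ 0.6517 -0.1946  0.113 ]
 [ 0.6527 -0.1891  0.113 ]]
```

View pics/c3.png

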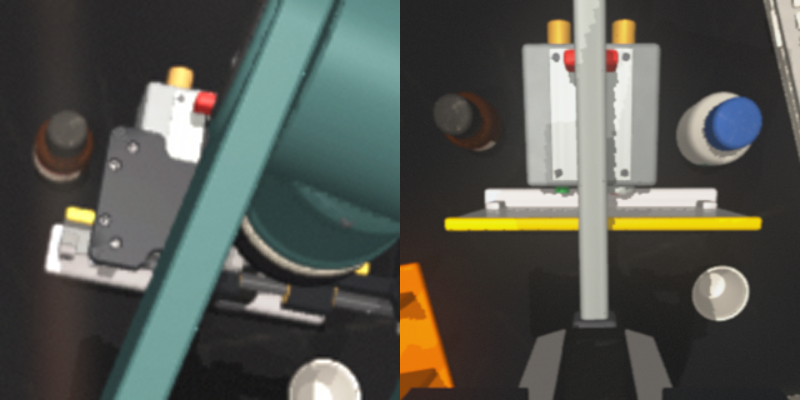

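The wrist view shows the bar centred over the red lever, both at about column 313, with the yellow edge well below. Checking the leg from the side before lowering.

Run:
```python
from h import *
s=snap('scene'); f=s['frame'][:,:,::-1]
cv2.imwrite('pics/c4.png',cv2.resize(f[150:310,290:490],(800,600),interpolation=2)[:,:])
R=Ro.from_euler('xyz',s['attitude']).as_matrix()
for p in [(.6814,-.1863,.273),(.6814,-.1863,.183),(.661,-.178,.113)]:
    c=R.T@(np.array(p)-s['origin']); u=s['camera_matrix']@c; u=u/u[2]; print(p,u[:2],(u[0]-290)*4,(u[1]-150)*3.75)
```

```text
(0.6814, -0.1863, 0.273) [366.20520557 142.54327316] 304.8208222998312 -27.96272566270254
(0.6814, -0.1863, 0.183) [364.30782155 178.79623264] 297.23128619759564 107.98587239372
(0.661, -0.178, 0.113) [365.74395611 209.19959631] 302.9758244368602 221.99848615895777
```

View pics/c4.png

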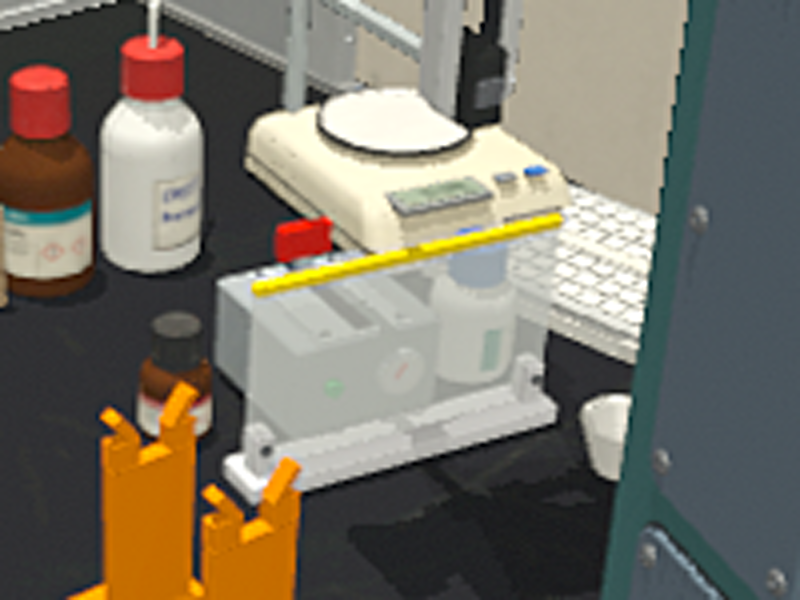

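The leg shows as the light vertical bar ending at crop (297,106). I predicted (297,108), so the rod sits true in the hand. Lowering it behind the lever.

step_arm --plan '[[[6,-1,0,0,0],[7,0,-15,0,0],[7,0,-40,0,0],[7,0,-65,0,0],[7,0,-84,0,0],[7,0,-92,0,0],[7,0,-92,0,0],[7,0,-92,0,0]]]'

```text
time: 6.33
tool_pos: [0.5273, -0.152, 0.1661]
ee_rot: [3.142, -0.001, -0.182]
wrist_force: [0.5, 0.7, -1.5]
width: 0.0219
```

Run:
```python
from h import *
np.set_printoptions(precision=4,suppress=True)
o=robot.get_obs();print(o['tool_pos'],o['ee_rot'],o['wrist_force'],o['wrist_torque'],o['time'])
f=[snap('scene')['frame'][:,:,::-1]]
w=wsnap(None)['frame'][:,:,::-1]
cv2.imwrite('pics/c5.png',np.hstack([cv2.resize(f[0][170:270,310:430],(400,333),interpolation=2),cv2.resize(w[0:267,160:480],(400,333))]))
```

```text
[ 0.5273 -0.152   0.1661] [ 3.1415 -0.0006 -0.1819] [ 0.4861  0.7004 -1.4734] [ 0.07    0.1159 -0.0012] 6.3333
```

View pics/c5.png

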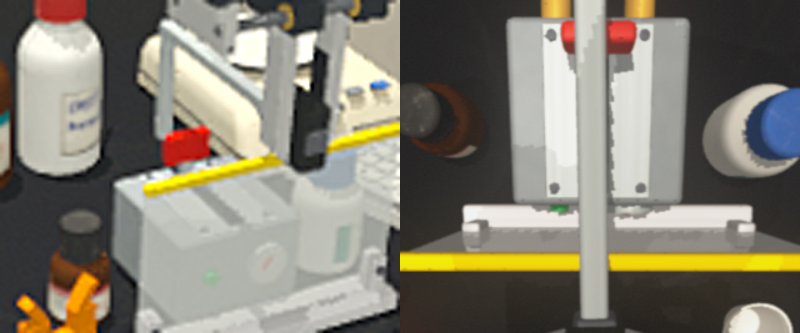

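The leg is behind the red bar in both views. Lowering a bit more for a shorter moment arm, then creeping to contact.

step_arm --plan '[[[0,0,-6,0,0],[0,-1,-10,0,0],[-3,0,-10,0,0],[-6,0,-10,0,0],[-8,0,-10,0,0],[-8,0,-10,0,0]]]'

```text
time: 6.93
tool_pos: [0.5185, -0.1529, 0.1558]
ee_rot: [3.141, -0.0, -0.184]
wrist_force: [-0.2, 0.4, -1.7]
width: 0.0219
```

step_arm --plan '[[[-1,0,0,0,0],[-2,0,0,0,0],[-3,0,0,0,0],[-4,1,0,0,0],[-4,1,0,0,0]]]'

```text
time: 7.35
tool_pos: [0.5148, -0.1517, 0.1556]
ee_rot: [-3.142, 0.0, -0.183]
wrist_force: [-0.5, -0.3, -0.7]
width: 0.0223
```

step_arm --plan '[[[-1,0,0,0,0],[-2,0,0,0,0],[-3,0,0,0,0],[-4,1,0,0,0],[-4,1,0,0,0]]]'

```text
time: 7.77
tool_pos: [0.5107, -0.1507, 0.1556]
ee_rot: [-3.142, 0.0, -0.183]
wrist_force: [0.5, 0.0, -0.9]
width: 0.0215
```

step_arm --plan '[[[-1,0,0,0,0],[-2,0,0,0,0],[-3,1,0,0,0],[-3,1,0,0,0]]]'

```text
time: 8.1
tool_pos: [0.5082, -0.1499, 0.1555]
ee_rot: [3.141, -0.001, -0.183]
wrist_force: [2.8, -0.4, -3.6]
width: 0.0221
```

step_arm --plan '[[[-1,0,0,0,0],[-2,0,0,0,0],[-3,0,0,0,0],[-3,0,0,0,0]]]'

```text
time: 8.43
tool_pos: [0.5048, -0.1497, 0.1556]
ee_rot: [-3.141, -0.0, -0.183]
wrist_force: [3.0, -0.2, -2.6]
width: 0.022
```

step_arm --plan '[[[-1,0,0,0,0],[-2,0,0,0,0],[-3,1,0,0,0],[-3,1,0,0,0]]]'

```text
time: 8.77
tool_pos: [0.5017, -0.1488, 0.1556]
ee_rot: [3.141, 0.0, -0.183]
wrist_force: [2.1, -0.4, -2.9]
width: 0.0221
```

Contact came at a TCP x of about 0.509, with the expected drag of about 3 N. From here, small steps.

step_arm --plan '[[[-1,0,0,0,0],[-2,0,0,0,0],[-3,1,0,0,0],[-4,1,0,0,0],[-4,1,0,0,0]]]'

```text
time: 9.18
tool_pos: [0.4976, -0.1479, 0.1556]
ee_rot: [3.141, 0.0, -0.183]
wrist_force: [2.5, -0.9, -2.4]
width: 0.0218
```

step_arm --plan '[[[-1,0,0,0,0],[-1,0,0,0,0]]]'

```text
time: 9.35
tool_pos: [0.4967, -0.1478, 0.1556]
ee_rot: [3.141, 0.0, -0.183]
wrist_force: [1.8, 0.3, -1.5]
width: 0.0222
```

step_arm --plan '[[[-1,0,0,0,0],[-1,0,0,0,0]]]'

```text
time: 9.52
tool_pos: [0.4958, -0.1478, 0.1555]
ee_rot: [-3.142, 0.0, -0.183]
wrist_force: [2.8, -0.5, -3.4]
width: 0.0218
```

step_arm --plan '[[[-1,0,0,0,0],[-1,0,0,0,0]]]'

```text
time: 9.68
tool_pos: [0.4948, -0.1478, 0.1555]
ee_rot: [-3.142, 0.0, -0.183]
wrist_force: [2.4, -0.8, -1.9]
width: 0.0218
```

step_arm --plan '[[[-1,0,0,0,0],[-1,0,0,0,0]]]'

```text
time: 9.85
tool_pos: [0.4938, -0.1477, 0.1555]
ee_rot: [-3.141, 0.0, -0.183]
wrist_force: [3.7, 0.9, -3.0]
width: 0.0218
```

step_arm --plan '[[[-1,0,0,0,0],[-1,0,0,0,0]]]'

```text
time: 10.02
tool_pos: [0.4928, -0.1477, 0.1555]
ee_rot: [-3.141, 0.0, -0.183]
wrist_force: [3.1, -0.8, -2.3]
width: 0.022
```

step_arm --plan '[[[-1,1,0,0,0],[-1,1,0,0,0]]]'

```text
time: 10.18
tool_pos: [0.4917, -0.1469, 0.1555]
ee_rot: [3.141, 0.0, -0.183]
wrist_force: [3.0, -1.2, -2.0]
width: 0.0221
```

step_arm --plan '[[[-1,0,0,0,0],[-1,0,0,0,0]]]'

```text
time: 10.35
tool_pos: [0.4907, -0.1468, 0.1555]
ee_rot: [3.141, 0.0, -0.183]
wrist_force: [2.2, -0.2, -2.5]
width: 0.0218
```

step_arm --plan '[[[-1,0,0,0,0],[-1,0,0,0,0]]]'

```text
time: 10.52
tool_pos: [0.4898, -0.1468, 0.1555]
ee_rot: [3.142, 0.0, -0.183]
wrist_force: [2.7, 0.2, -2.0]
width: 0.022
```

step_arm --plan '[[[-1,0,0,0,0],[-1,0,0,0,0]]]'

```text
time: 10.68
tool_pos: [0.4888, -0.1468, 0.1555]
ee_rot: [-3.142, 0.0, -0.183]
wrist_force: [2.3, 0.0, -1.9]
width: 0.0218
```

step_arm --plan '[[[-1,0,0,0,0],[-1,0,0,0,0]]]'

```text
time: 10.85
tool_pos: [0.4878, -0.1467, 0.1555]
ee_rot: [-3.142, 0.0, -0.183]
wrist_force: [2.1, 0.4, -2.6]
width: 0.0218
```

step_arm --plan '[[[-1,1,0,0,0],[-1,1,0,0,0]]]'

```text
time: 11.02
tool_pos: [0.4867, -0.1459, 0.1555]
ee_rot: [3.141, 0.0, -0.183]
wrist_force: [3.4, -0.5, -2.2]
width: 0.0216
```

step_arm --plan '[[[-1,0,0,0,0],[-1,0,0,0,0]]]'

```text
time: 11.18
tool_pos: [0.4857, -0.1459, 0.1555]
ee_rot: [3.141, 0.0, -0.183]
wrist_force: [2.2, -0.4, -2.4]
width: 0.0221
```

step_arm --plan '[[[-1,0,0,0,0],[-1,0,0,0,0]]]'

```text
time: 11.35
tool_pos: [0.4848, -0.1458, 0.1555]
ee_rot: [3.141, 0.0, -0.183]
wrist_force: [1.7, -0.9, -2.6]
width: 0.022
```

step_arm --plan '[[[-1,0,0,0,0],[-1,0,0,0,0]]]'

```text
time: 11.52
tool_pos: [0.4838, -0.1458, 0.1555]
ee_rot: [-3.142, 0.0, -0.183]
wrist_force: [2.3, -0.2, -2.3]
width: 0.0218
```

step_arm --plan '[[[-1,0,0,0,0],[-1,0,0,0,0]]]'

```text
time: 11.68
tool_pos: [0.4828, -0.1457, 0.1555]
ee_rot: [-3.141, 0.0, -0.183]
wrist_force: [2.4, -0.3, -2.0]
width: 0.0213
```

step_arm --plan '[[[-1,1,0,0,0],[-1,1,0,0,0]]]'

```text
time: 11.85
tool_pos: [0.4817, -0.1449, 0.1555]
ee_rot: [3.141, 0.0, -0.183]
wrist_force: [2.4, -0.9, -2.5]
width: 0.0217
```

step_arm --plan '[[[-1,0,0,0,0],[-1,0,0,0,0]]]'

```text
time: 12.02
tool_pos: [0.4807, -0.1448, 0.1555]
ee_rot: [3.141, 0.0, -0.183]
wrist_force: [2.6, -1.0, -2.9]
width: 0.0218
```

step_arm --plan '[[[-1,0,0,0,0],[-1,0,0,0,0]]]'

```text
time: 12.18
tool_pos: [0.4797, -0.1448, 0.1555]
ee_rot: [3.142, 0.0, -0.183]
wrist_force: [2.6, 0.5, -1.3]
width: 0.0222
```

step_arm --plan '[[[-1,0,0,0,0],[-1,0,0,0,0]]]'

```text
time: 12.35
tool_pos: [0.4788, -0.1448, 0.1555]
ee_rot: [-3.142, 0.0, -0.183]
wrist_force: [1.4, -0.5, -3.3]
width: 0.0219
```

step_arm --plan '[[[-1,0,0,0,0],[-1,0,0,0,0]]]'

```text
time: 12.52
tool_pos: [0.4778, -0.1447, 0.1555]
ee_rot: [-3.141, 0.0, -0.183]
wrist_force: [3.4, -0.5, -2.6]
width: 0.0219
```

step_arm --plan '[[[-1,1,0,0,0],[-1,1,0,0,0]]]'

```text
time: 12.68
tool_pos: [0.4767, -0.1439, 0.1555]
ee_rot: [3.141, 0.0, -0.183]
wrist_force: [2.9, -0.4, -2.8]
width: 0.0218
```

step_arm --plan '[[[-1,0,0,0,0],[-1,0,0,0,0]]]'

```text
time: 12.85
tool_pos: [0.4757, -0.1439, 0.1555]
ee_rot: [3.141, 0.0, -0.183]
wrist_force: [2.8, 0.5, -2.4]
width: 0.022
```

step_arm --plan '[[[-1,0,0,0,0],[-1,0,0,0,0]]]'

```text
time: 13.02
tool_pos: [0.475, -0.1439, 0.1555]
ee_rot: [-3.142, -0.0, -0.183]
wrist_force: [4.4, -0.5, -2.1]
width: 0.0219
```

step_arm --plan '[[[-1,0,0,0,0],[-1,0,0,0,0]]]'

```text
time: 13.18
tool_pos: [0.4748, -0.1437, 0.1553]
ee_rot: [-3.141, -0.002, -0.183]
wrist_force: [6.0, -0.4, -5.3]
width: 0.022
```

The force is rising and the tool lags, so this is the stop.

step_arm --plan '[[[-1,0,0,0,0],[-1,0,0,0,0]]]'

```text
time: 13.35
tool_pos: [0.4747, -0.1436, 0.1551]
ee_rot: [-3.141, -0.004, -0.182]
wrist_force: [9.6, -0.7, -5.6]
width: 0.0216
```

step_arm --plan '[[[0,0,0,0,0],[0,0,0,0,0],[0,0,0,0,0]]]'

```text
time: 13.6
tool_pos: [0.4747, -0.1436, 0.1551]
ee_rot: [-3.141, -0.004, -0.182]
wrist_force: [8.0, -0.5, -5.9]
width: 0.0221
```

step_arm --plan '[[[-0.5,0,0,0,0],[-0.5,0,0,0,0],[-0.5,0,0,0,0]]]'

```text
time: 13.85
tool_pos: [0.4746, -0.1437, 0.1551]
ee_rot: [-3.14, -0.005, -0.182]
wrist_force: [10.7, -0.0, -8.0]
width: 0.0218
```

step_arm --plan '[[[0,0,0,0,0],[0,0,0,0,0],[0,0,0,0,0],[0,0,0,0,0]]]'

```text
time: 14.18
tool_pos: [0.4746, -0.1437, 0.155]
ee_rot: [-3.14, -0.005, -0.182]
wrist_force: [9.7, -1.0, -7.0]
width: 0.0218
```

step_arm --plan '[[[0,0,0,0,0],[0,0,0,0,0],[0,0,0,0,0],[0,0,0,0,0]]]'

```text
time: 14.52
tool_pos: [0.4746, -0.1437, 0.155]
ee_rot: [-3.14, -0.005, -0.182]
wrist_force: [11.0, -1.3, -7.1]
width: 0.0221
```

step_arm --plan '[[[0,0,0,0,0],[0,0,0,0,0],[0,0,0,0,0],[0,0,0,0,0]]]'

```text
time: 14.85
tool_pos: [0.4746, -0.1437, 0.155]
ee_rot: [-3.14, -0.005, -0.182]
wrist_force: [10.0, -1.4, -7.4]
width: 0.022
```

The pull held at about 10.4 N for over a second. Backing off behind the lever, then up.

step_arm --plan '[[[2,0,0,0,0],[4,-1,0,0,0],[8,-1,0,0,0],[12,-2,0,0,0],[12,-2,10,0,0],[12,-2,30,0,0],[12,-2,60,0,0],[12,-2,90,0,0]]]'

```text
time: 15.52
tool_pos: [0.4835, -0.1456, 0.2463]
ee_rot: [-3.141, 0.003, -0.183]
wrist_force: [-0.0, 0.4, -0.9]
width: 0.0217
```

step_arm --plan '[[[0,0,12,0,0],[0,0,12,0,0]]]'

```text
time: 15.68
tool_pos: [0.4859, -0.1466, 0.2623]
ee_rot: [3.139, -0.008, -0.183]
wrist_force: [0.2, -0.4, -0.9]
width: 0.0219
```

Run:
```python
from h import *
np.set_printoptions(precision=4,suppress=True)
o=robot.get_obs();print(o['tool_pos'],o['ee_rot'],o['wrist_force'],o['time'],o['joint_positions'])
s=snap('scene');f=s['frame'][:,:,::-1];w=wsnap(None)['frame'][:,:,::-1]
cv2.imwrite('pics/c6.png',np.hstack([cv2.resize(f[110:270,290:450],(400,400),interpolation=2),cv2.resize(w[0:320,160:480],(400,400))]))
R=Ro.from_euler('xyz',s['attitude']).as_matrix()
Rt=Ro.from_euler('z',o['ee_rot'][2]).as_matrix()
g=o['tool_pos']+[0,0,.0185]
for q in ([.165,0,0],[.165,0,-.09]):
    c=R.T@(g+Rt@np.array(q)-s['origin']); u=s['camera_matrix']@c; u=u/u[2]; print((u[0]-290)*2.5,(u[1]-110)*2.5)
```

```text
[ 0.4859 -0.1466  0.2623] [ 3.1395 -0.0082 -0.1833] [ 0.174  -0.3542 -0.8609] 15.6833 [-0.4045 -0.0184  1.368  -0.0003  1.7835  1.3495]
207.02454225603873 86.43565879801145
201.45043813290755 179.38725192570672
```

View pics/c6.png

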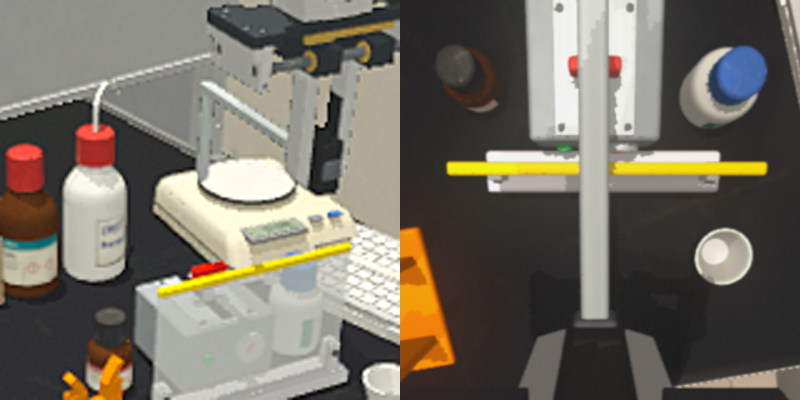

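The lever is drawn at crop (208,268). The rod shows bend (205,85) and tip (203,180), as predicted, so it hasn't slipped. Carrying it back above the cradle.

step_arm --plan '[[[-2,12,0,0.003,0],[-5,40,0,0.01,0],[-9,72,0,0.018,0],[-13,104,0,0.026,0],[-17,136,0,0.034,0],[-21,168,0,0.042,0],[-25,200,0,0.05,0],[-29,232,0,0.058,0]]]'

```text
time: 16.45
tool_pos: [0.4533, 0.0883, 0.255]
ee_rot: [3.141, 0.005, -0.124]
wrist_force: [0.7, -0.6, -0.5]
width: 0.022
```

step_arm --plan '[[[-4,32,0,0.008,0],[-8,64,0,0.016,0],[-12,94,0,0.024,0],[-14,115,0,0.031,0],[-15,126,0,0.031,0],[-15,126,0,0.031,0],[-15,126,0,0.031,0]]]'

```text
time: 17.03
tool_pos: [0.4396, 0.2119, 0.2561]
ee_rot: [3.14, 0.002, -0.093]
wrist_force: [0.9, 0.3, -1.8]
width: 0.0219
```

Run:
```python
from h import *
o=robot.get_obs();print(o['tool_pos'],o['ee_rot'],o['wrist_force'],o['time'])
```

```text
[0.4396283  0.21193408 0.25611872] [ 3.13956755e+00  2.34432110e-03 -9.33742100e-02] [ 0.89816949  0.27740601 -1.83820685] 17.0333
```

step_arm --plan '[[[1,0,-15,0,0],[2,0,-40,0,0],[2,0,-65,0,0],[2,0,-88,0,0],[2,0,-98,0,0],[2,0,-100,0,0],[2,0,-100,0,0],[2,0,-100,0,0]]]'

```text
time: 17.7
tool_pos: [0.4434, 0.2119, 0.1591]
ee_rot: [-3.141, -0.002, -0.095]
wrist_force: [-0.9, -0.3, -1.0]
width: 0.0219
```

Run:
```python
from h import *
np.set_printoptions(precision=4,suppress=True)
o=robot.get_obs();print(o['tool_pos'],o['ee_rot'],o['wrist_force'],o['time'])
w=wsnap('w7.png')
cv2.imwrite('pics/c7.png',cv2.resize(w['frame'][0:320,200:440,::-1],(600,600),interpolation=2))
```

```text
[0.4434 0.2119 0.1591] [-3.1408 -0.0024 -0.0952] [-0.8949 -0.263  -0.9648] 17.7
```

View pics/c7.png

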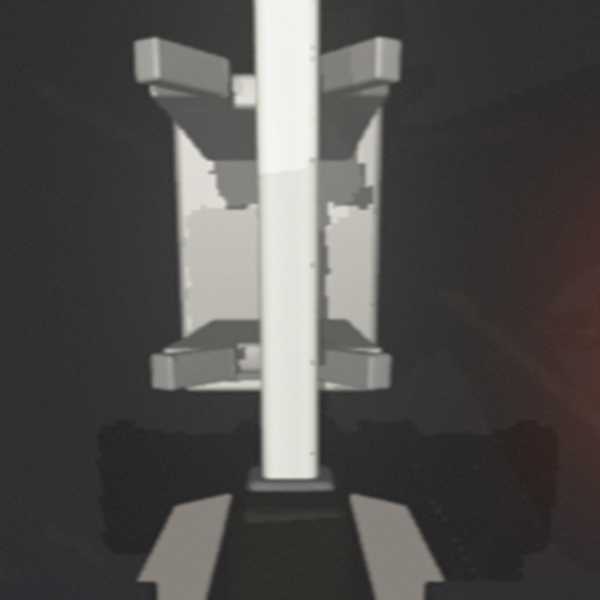

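The bar is about 4 mm to the right of the uprights' middle: bar column 289, uprights' middle about 270 at 5 px/mm. Shifting +4 mm in y and lowering into the notches.

step_arm --plan '[[[-1,2,0,0,0],[-1,4,-6,0,0],[-1,4,-16,0,0],[-1,4,-26,0,0],[-1,4,-36,0,0],[-1,4,-46,0,0],[-1,4,-52,0,0],[-1,4,-52,0,0]]]'

```text
time: 18.42
tool_pos: [0.4404, 0.2159, 0.1035]
ee_rot: [3.14, 0.003, -0.094]
wrist_force: [-0.5, -0.2, -1.4]
width: 0.0218
```

step_arm --plan '[[[0,0,-1,0,0],[0,0,-2,0,0],[0,0,-2,0,0]]]'

```text
time: 18.67
tool_pos: [0.4416, 0.2162, 0.1037]
ee_rot: [-3.142, -0.0, -0.094]
wrist_force: [0.4, -0.6, -1.4]
width: 0.0217
```

step_arm --plan '[[[0,0,-1,0,0],[0,0,-1,0,0],[0,0,-1,0,0]]]'

```text
time: 18.92
tool_pos: [0.4415, 0.2162, 0.1027]
ee_rot: [-3.142, -0.0, -0.094]
wrist_force: [-0.1, -0.8, -2.0]
width: 0.0216
```

step_arm --plan '[[[0,0,-1,0,0],[0,0,-1,0,0],[0,0,-1,0,0]]]'

```text
time: 19.17
tool_pos: [0.4416, 0.2163, 0.1022]
ee_rot: [-3.141, -0.001, -0.094]
wrist_force: [-1.6, -0.4, 2.4]
width: 0.0221
```

Seated: the vertical force went from −1.5 to +2.4 N at the original height. Releasing.

step_arm --plan '[[[0,0,0,0,15],[0,0,0,0,30],[0,0,0,0,50],[0,0,0,0,70],[0,0,0,0,80],[0,0,0,0,80],[0,0,0,0,80],[0,0,0,0,80]]]'

```text
time: 19.83
tool_pos: [0.4414, 0.2162, 0.1014]
ee_rot: [3.141, 0.0, -0.094]
wrist_force: [0.7, 0.7, -0.6]
width: 0.0649
```

step_arm --plan '[[[0,0,10,0,80],[0,0,30,0,80],[0,0,60,0,80],[0,0,95,0,80],[0,0,125,0,80],[-20,0,140,0,80],[-40,0,140,0,80],[-40,0,140,0,80]]]'

```text
time: 20.5
tool_pos: [0.4002, 0.2167, 0.2449]
ee_rot: [-3.139, -0.004, -0.093]
wrist_force: [0.2, 0.8, -0.8]
width: 0.0747
```

Run:
```python
from h import *
np.set_printoptions(precision=4,suppress=True)
o=robot.get_obs();print(o['tool_pos'],o['wrist_force'],o['time'])
w=wsnap(None);s=snap('top');f=s['frame'][:,:,::-1]
sc=snap('scene')['frame'][:,:,::-1]
cv2.imwrite('pics/c8.png',np.vstack([np.hstack([cv2.resize(w['frame'][0:270,200:440,::-1],(266,300)),cv2.resize(f[190:330,130:250],(257,300)),cv2.resize(sc[220:380,200:340],(263,300))]),np.hstack([cv2.resize(f[150:320,320:490],(300,300)),cv2.resize(sc[190:300,310:490],(486,300))])]))
print(rect(mask(s,(0,150,80),(8,255,255),(385,165,430,230)))[0])
m=mask(w,(0,0,190),(180,40,255),(270,0,345,200))
```

```text
[0.4002 0.2167 0.2449] [ 0.2018  0.8281 -0.7623] 20.5
((404.61541748046875, 201.42306518554688), (19.415496826171875, 7.648529052734375), 11.309932708740234)
```

View pics/c8.png

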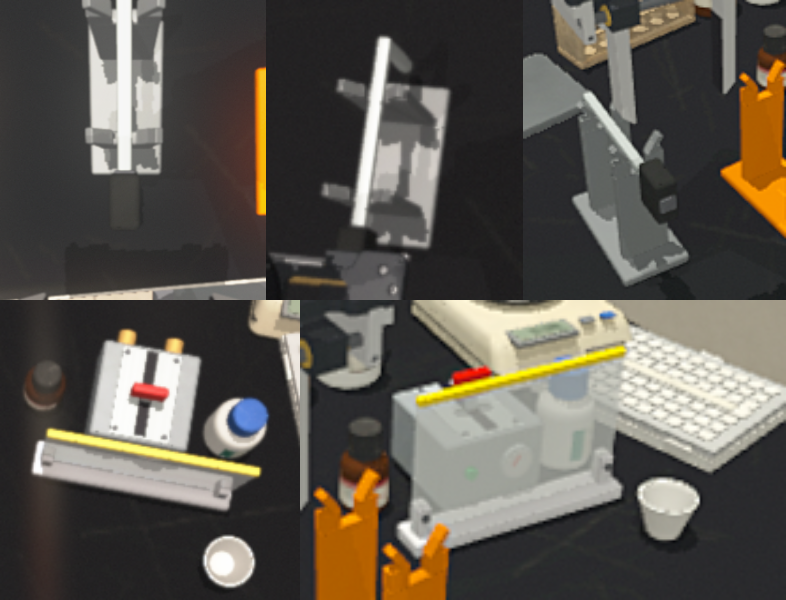

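The rod rests in both notches with its grip behind. The lever is drawn by about 20 px (≈34 mm), and the bottles and crucible stand as before. Handing in.

```bash
python3 -c "
from h import *
print(robot.close_job())"
```

```text
the job is handed in; nothing more can be done
None
```

The job is done and handed in at about 20.6 s. I took the rod from the grey cradle, reached over the guard and hooked the leg behind the lever. Then I drew the lever about 34 mm to its stop, held it there, and hung the rod back in the cradle.

- **Hold at the stop:** the pull read 9.7–11.0 N for just over a second. The wrist also read about 7 N downward during the hold, part of it the rod's weight. With that, the total force on the lever was about 12 N, under the 15 N limit.
- **Final pictures:** the rod rests in both notches, the lever is left drawn, and the two bottles and the crucible look unmoved. The gripper is empty and touching nothing.
- **Disagreement:** before lowering, the rod sat about 4 mm off the cradle's middle compared with the recorded grasp position. I corrected this from the wrist picture. It then seated at its original height, and the vertical force showed contact.
- **Not checked:** I had no separate reading of contact on the guard. The clearances looked ample, and no force reading suggested the rod or gripper touched it.

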